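# Stand two slumped cereal packets back up off the toaster

### The arm

A 7-joint arm with a two-finger parallel gripper is mounted at the origin on the work surface; the furniture and walls round the work are solid. World frame = base frame: x ahead of the robot, y to its left, z up, the work surface at z = 0. Lengths are in mm, angles in rad, forces in N, time in s.
With the tool pointing down it reaches from about 425 to 875 mm from the base axis. Payload 9.9 kg.
Tool frame: the origin (TCP) lies between the finger pads; the fingertips stand 17 mm ahead of it and the grasp point (between the pads) lies 2 mm behind it (nose_length is the distance from the TCP to the fingertips, in mm); x points along the fingers, y is the direction in which the jaws open and shut, and the axes are right-handed (so a half turn about x gives the same grasp; the last joint's range is limited). The gripper opens to 85 mm and grips with 20 to 120 N. Pads are 22 mm wide; open, the fingers measure 114 mm over their backs; the gripper's body (76 mm by 85 mm) begins 54 mm behind the grasp point. The pads swing forward as they close: fully open they stand 13 mm farther back than shut.
Start: joints at [1.22, 0.576, 0.025, 1.437, -0.015, 1.129, -0.057], TCP at [177.965, -651.12, 248.289] pointing down, gripper open.
Joint ranges: [-2.76, 2.76], [-0.34, 2.15], [-1.52, 1.57], [0.19, 2.46], [-1.09, 4.23], [0.17, 1.99], [-2.82, 2.82]. Speed limits (rad/s): [2.22, 2.22, 3.01, 3.01, 3.14, 3.14, 3.14].

### API

Orientations are given as a unit quaternion [w, x, y, z].
In Python, from cell import * gives the robot as it stands.
- The arm moves only by the shell command python3 -m handwheel 'ROWS' [FORCE]. ROWS is JSON, a list of rows, each an object of numbers: "x", "y", "z": the shift along the tool's x, y, z in units of 200 mm (1.0 is 200 mm); "rx", "ry", "rz": the turn, a rotation vector about the tool's x, y, z in units of 360 degrees (1.0 is 360 degrees); "jaw": the opening, from 0 (shut) to 1 (fully open). In form: [{"x": .., "y": .., "z": .., "rx": .., "ry": .., "rz": .., "jaw": ..}, ...]. A call has exactly 5 rows; each row is the pose to reach, as a shift and turn from the pose commanded when the call began, along the tool's axes at that moment, turning the shorter way round; what a row does not reach only later rows make up. A row lasts 1/12 s, in which the tool goes at most 41.7 mm and 7.16 degrees, less where a joint would pass 70% of its speed; a pose out of reach is approached as far as the arm can. A call with a number of a shift or a turn outside -1 to 1 is refused whole. A call with a gripper value outside its range is refused whole. The fingers move at their own pace and stop on an object; FORCE is the grip in N (left out, the last holds). Time passes only in rows, so rows that repeat a pose let the fingers close, or fill a call up. It gives the time, the measured TCP pose, the force and the opening at its end, in the units of the state.
- read_state(): the state, without advancing time (a new reading comes with each control period).
- grab_frame(name): name is "side" or "top" or "wrist"; returns (picture, depth): 384x512x3 uint8, red, green, blue; 384x512 float32, mm along the optical axis (not along the pixel's ray), 0 where there is no reading.
- calibration(name): a dict with "fx", "fy", "cx", "cy" (pixels), "T" (4x4, takes a point from camera to world coordinates). Camera axes: x right, y down, z forward; pixel columns grow to the right and rows downward; lengths in mm; the calibration is good to about 2 mm. The wrist camera is an equidistant fisheye: a pixel r from the principal point sees the ray r / f radians off the axis. A picture is of the moment at which its call begins: read the wrist's pose just before it. calibration takes no time and is no camera call; for the wrist camera it gives the pose at the moment of the call.
- sign_off(): hands the job in, once; it reports no verdict.
The state is a dict: "time_s": time; "joint_positions": joint angles; "qd": joint speeds; "joint_torque": joint torques, N m; "tcp_pos": TCP position; "ee_rot": TCP orientation; "ft_force": force on the tool from outside, world axes, zero at the start; "wrist_torque": the same for the moment, N m; "gripper_width": finger opening in mm.
Only numpy, scipy, OpenCV 4.12 (cv2) and the standard library are available. Lean on these libraries where they do the work, as an engineer would, in place of code of your own. Each camera call takes 0.05 s, during which the arm holds its last target. There are 200 camera calls.

### The job

Two cereal packets have slumped against the toaster, one from each side. Tip each of them back upright with a fingertip or the outside of the fingers, gently pushing its overhanging top away from the toaster until it stands steady on its own base on the spot where its foot is now, clear of the toaster. Only push: do not pinch, lift, crush or drag the packets, do not let one topple over the other way, and leave the spice jar, the mug, the lemon and the tin where they are.

Things in the scene. Friction and masses are not known exactly. Their poses are not given: they have to be found in the camera images.
- toaster_top (a point): Centre of the top of the grey two-slot toaster, which is fixed: body 174 mm thick, 272 mm long, 189 mm high. The point's y axis runs along the toaster's length (pointing away from the robot, towards the end without the lever; turned by up to about 20 degrees), its x axis across it to the robot's right. The packets lean on the two long sides, against the upper edges.
- packet_left: Cereal packet (stiff carton) on the left of the toaster as the robot sees it: 74 mm thick (its x), 191 mm wide (its y), 274 mm high (its z), 0.28 to 0.56 kg. Origin: centre of the underside; z points up the packet, y along the toaster. Its +x face leans on the toaster's upper edge, about 24 degrees off vertical, the foot edge about 70 mm out from the toaster's side.
- packet_left_lip (a point): Middle of packet_left's top edge on the toaster side (37 mm to +x, 274 mm up z in the packet's frame): the edge to push, outward from the toaster; 250 mm above the worktop as it leans. Under 2 N is enough. The packet balances at 15 degrees of lean; past that it falls onto its base by itself and rocks for a second or two. Over 15 N of finger force counts as pinching or crushing.
- packet_right: Cereal packet (stiff carton) on the right of the toaster as the robot sees it: 74 mm thick (its x), 191 mm wide (its y), 274 mm high (its z), 0.28 to 0.56 kg. Origin: centre of the underside; z points up the packet, y along the toaster. Its -x face leans on the toaster's upper edge, about 24 degrees off vertical, the foot edge about 70 mm out from the toaster's side.
- packet_right_lip (a point): Middle of packet_right's top edge on the toaster side (37 mm to -x, 274 mm up z in the packet's frame): the edge to push, outward from the toaster; 250 mm above the worktop as it leans. Under 2 N is enough. The packet balances at 15 degrees of lean; past that it falls onto its base by itself and rocks for a second or two. Over 15 N of finger force counts as pinching or crushing.
- spice_jar: Loose spice jar, 42 mm across, 106 mm high, standing out to the left beyond packet_left; origin centre of underside. Leave alone.
- mug: Loose dark mug, 88 mm across, 126 mm with its handle, 106 mm high, out to the right beyond packet_right; origin under it. Leave alone.
- lemon: Loose lemon, 83 x 58 x 58 mm, lying on the left, in front; origin under it. Leave alone.
- tin: Loose food tin, 75 mm across, 58 mm high, in front of packet_right; origin centre of underside. Leave alone.
- toaster: The same toaster; origin on the worktop, 116 mm to the right of the middle of its body and 12 mm towards the robot along its length; axes as point toaster_top.

How it is judged (in metres and radians):
At the end, for the whole second after the job is handed in: Both packets stand upright on their bases (within 0.06 rad, underside on the worktop), at rest, within 40 mm of where their feet were, not touching the toaster (angle between each of packet_left, packet_right's own z axis and vertical below 0.06 rad and height (world z) of each of packet_left, packet_right below 0.008 m and linear speed of each of packet_left, packet_right below 0.03 m/s and angular speed of each of packet_left, packet_right below 0.5 rad/s and distance of each of packet_left, packet_right from where it was at the start of the episode below 0.04 m and contact force between each of packet_left, packet_right and toaster below 0.05 N).
It fails at once if a packet is lifted, or topples over ((height (world z) of packet_left above 0.05 m or angle between packet_left's own z axis and vertical above 0.7 rad) or (height (world z) of packet_right above 0.05 m or angle between packet_right's own z axis and vertical above 0.7 rad)).
It fails at once if a packet is dragged or carried 60 mm off its spot (distance of any of packet_left, packet_right from where it was at the start of the episode above 0.06 m).
It fails at once if a packet is pinched or crushed (over 15 N from the fingers) (contact force between the fingers and packet_left above 15 N or contact force between the fingers and packet_right above 15 N).
It fails at once if the spice jar, mug, lemon or tin is moved 20 mm (distance of any of spice_jar, mug, lemon, tin from where it was at the start of the episode above 0.02 m).
It also fails if it takes over 64 s, if anything falls off the work surface, if the arm or the gripper's body presses on something with over 40 N, if the wrist force passes 120 N, or if a joint passes its speed limit or range.

## Working session

There is one attempt and no reset: what is moved stays moved. The work goes in short steps, Python scripts to look and compute and a shell command to move; the robot and the scene stay as the last step left them, time stands still between calls to the robot, and variables do not carry over. Pictures are saved under pics/ and viewed, about 8 in all and at most 12, crops included, and the job is handed in when it is done.

```bash
mkdir -p pics
python3 - <<'E'
from cell import *
import cv2,numpy as np
s=read_state();print(s)
for n in("side","top"):
    p,d=grab_frame(n);c=calibration(n);np.savez(n,p=p,d=d,**c)
    print(n,c)
    cv2.imwrite(f"pics/{n}0.png",p[:,:,::-1])
E
```

```text
{'time_s': 0.0, 'joint_positions': array([ 1.22020385,  0.57651691,  0.0248649 ,  1.43792949, -0.01497544,
        1.12902266, -0.0564972 ]), 'qd': array([-0.00265604,  0.0003396 , -0.00016096, -0.00075285, -0.00051032,
       -0.00111123,  0.0006425 ]), 'joint_torque': array([ 1.60492251e-03, -7.65752363e+01,  2.25104637e+00, -2.85956866e+01,
        1.54113112e-02,  1.27354899e-02,  3.59553633e-05]), 'tcp_pos': array([ 177.82608995, -650.6955739 ,  247.44576781]), 'ee_rot': array([-0.09347072, -0.70070112, -0.09464178,  0.70094515]), 'ft_force': array([-0.61732977, -0.33141911,  0.39878627]), 'wrist_torque': array([4.54805426e-02, 5.47866973e-05, 7.00372508e-03]), 'gripper_width': 85.1483270937808}
side {'fx': 482.3013309552806, 'fy': 482.3013309552806, 'cx': 250.60314762375546, 'cy': 192.16960344517503, 'T': array([[ 9.60024512e-01,  2.21697963e-01, -1.70888707e-01,
         7.86369158e+02],
       [ 2.79623650e-01, -7.87453330e-01,  5.49297613e-01,
        -8.88167885e+02],
       [-1.27887196e-02, -5.75123697e-01, -8.17966492e-01,
         1.56311384e+03],
       [ 0.00000000e+00,  0.00000000e+00,  0.00000000e+00,
         1.00000000e+00]])}
top {'fx': 465.0697334831185, 'fy': 465.0697334831185, 'cx': 255.22027178120396, 'cy': 193.75054493538153, 'T': array([[ 3.33478033e-01, -8.20063622e-01,  4.65067799e-01,
        -1.92949525e+02],
       [-9.42750924e-01, -2.88182186e-01,  1.67844339e-01,
        -1.66500263e+02],
       [-3.61878167e-03, -4.94415497e-01, -8.69218166e-01,
         1.45129059e+03],
       [ 0.00000000e+00,  0.00000000e+00,  0.00000000e+00,
         1.00000000e+00]])}
```

View pics/side0.png

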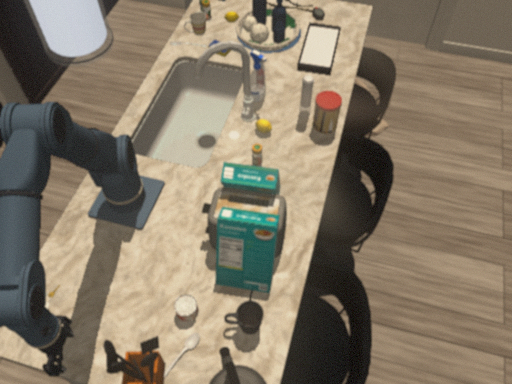

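View pics/top0.png

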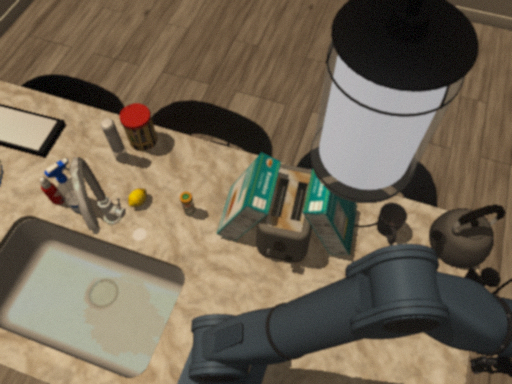

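The side view shows the left packet's top at (250,180), the right packet at (247,240), the toaster between them, and a pendant lamp at upper left. The top view shows both packets at (250,200) and (332,215), with the lamp drum at (400,100). Next I'll measure them.

```bash
cat > h.py <<'E'
import numpy as np,cv2
def cloud(p,d,c):
    v,u=np.mgrid[:384,:512]
    P=np.stack([(u-c['cx'])/c['fx']*d,(v-c['cy'])/c['fy']*d,d],-1)
    W=P@c['T'][:3,:3].T+c['T'][:3,3]; W[d<=0]=np.nan
    return W
def teal(p):
    h=cv2.cvtColor(p,cv2.COLOR_RGB2HSV); return cv2.inRange(h,(78,90,40),(100,255,255))>0
E
python3 - <<'E'
from h import *
for n in("side","top"):
    f=np.load(n+'.npz');W=cloud(f['p'],f['d'],f);m=teal(f['p'])
    # lamp: high points not the arm
    k=(W[...,2]>450)
    num,lab,st,_=cv2.connectedComponentsWithStats(k.astype(np.uint8))
    for i in range(1,num):
        if st[i,4]>200:
            q=W[lab==i];print(n,'high',st[i],np.nanpercentile(q,[1,50,99],axis=0).round().tolist())
    q=W[m];q=q[np.isfinite(q[:,2])]
    near=(np.abs(W[...,2]-265)<22)&(W[...,0]>300)&(W[...,0]<1000)&(np.abs(W[...,1]+250)<260)
    num,lab,st,_=cv2.connectedComponentsWithStats((near).astype(np.uint8))
    for i in range(1,num):
        if st[i,4]>60:
            r=W[lab==i];hl=r[:,:2].astype(np.float32);print(n,'z265',st[i],r.mean(0).round(),cv2.minAreaRect(hl))
    t=(np.abs(W[...,2]-187)<6)&(W[...,0]>300)&(W[...,0]<1000)&(np.abs(W[...,1]+250)<300)&~m
    num,lab,st,_=cv2.connectedComponentsWithStats(t.astype(np.uint8))
    for i in range(1,num):
        if st[i,4]>60: r=W[lab==i];print(n,'z187',st[i],r.mean(0).round(),cv2.minAreaRect(r[:,:2].astype(np.float32)))
    # vertical bins of teal points
    print(n,'teal z pct',np.percentile(q,[1,25,50,75,99],axis=0).round().tolist())
    im=np.full((500,500,3),255,np.uint8) # height map x 400..900 up, y 0..-500 right
    ok=np.isfinite(W[...,2]); 
    for X,c in zip(W[ok],f['p'][ok]):
        a,b=int(900-X[0]),int(0-X[1])
        if X[2]<400 and 0<=a<500 and 0<=b<500: cv2.circle(im,(b,a),1,c[::-1].tolist(),-1)
    cv2.imwrite(f'pics/map_{n}.png',im)
E
python3 -c "
import cv2,numpy as np
cv2.imwrite('pics/maps.png',cv2.resize(np.hstack([cv2.imread('pics/map_side.png'),cv2.imread('pics/map_top.png')]),(800,400)))"
```

```text
side high [  23    0   91   67 4560] [[157.0, -255.0, 915.0], [236.0, -240.0, 989.0], [267.0, -156.0, 1060.0]]
side high [    0   102   107   242 13044] [[55.0, -692.0, 459.0], [148.0, -454.0, 691.0], [234.0, -106.0, 813.0]]
side z265 [ 217  207   63   31 1343] [ 538. -127.  263.] ((535.7796020507812, -116.67971801757812), (189.99508666992188, 87.69288635253906), 5.694100379943848)
side z187 [ 208  186   78   45 1309] [493. -10. 187.] ((504.601318359375, -29.228363037109375), (253.9142303466797, 158.11761474609375), 7.698023796081543)
side z187 [218 242  26   9  83] [ 497. -187.  187.] ((495.64166259765625, -187.2949981689453), (84.81748962402344, 14.967151641845703), 5.795641899108887)
side teal z pct [[419.0, -251.0, 38.0], [498.0, -205.0, 126.0], [547.0, -163.0, 228.0], [585.0, -101.0, 263.0], [635.0, 73.0, 280.0]]
top high [  311     0   168   203 24648] [[126.0, -248.0, 924.0], [146.0, -184.0, 1115.0], [243.0, -116.0, 1159.0]]
top high [  233   244   279   117 19416] [[-22.0, -474.0, 460.0], [63.0, -274.0, 740.0], [144.0, -57.0, 814.0]]
top z265 [303 168  32  52 938] [ 488. -116.  262.] ((516.85595703125, -117.76693725585938), (160.18045043945312, 81.67379760742188), 6.105379581451416)
top z187 [ 254  164   85   76 1897] [479. -35. 187.] ((499.02166748046875, -74.82493591308594), (237.74111938476562, 265.5898742675781), 86.94380187988281)
top teal z pct [[393.0, -244.0, 48.0], [460.0, -156.0, 250.0], [497.0, -88.0, 261.0], [536.0, 58.0, 271.0], [602.0, 98.0, 281.0]]
```

View pics/maps.png

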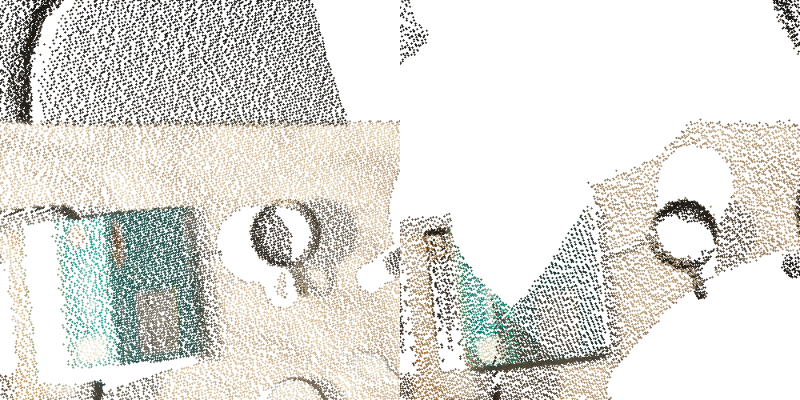

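Run:
```python
from h import *
S=[];
phi=np.radians(6)
ev=np.array([np.cos(phi),np.sin(phi)]);eu=np.array([np.sin(phi),-np.cos(phi)]) # along(away), across(to right)
for n in("side","top"):
    f=np.load(n+'.npz');W=cloud(f['p'],f['d'],f).reshape(-1,3);c=f['p'].reshape(-1,3)
    k=np.isfinite(W[:,2])&(W[:,0]>330)&(W[:,0]<700)&(np.abs(W[:,1]+20)<330)&(W[:,2]>15)&(W[:,2]<400)
    W=W[k];u=W[:,:2]@eu;v=W[:,:2]@ev
    print(n)
    for b in range(-200,300,10):
        j=(u>=b)&(u<b+10)
        if j.sum()>5:
            z=W[j,2];jt=j&(W[:,2]>215);s='%d n%d z %s'%(b,j.sum(),np.percentile(z,[5,50,95]).round())
            if jt.sum()>8:s+=' hi n%d z %s v %s'%(jt.sum(),np.percentile(W[jt,2],[3,50,97]).round(),np.percentile(v[jt],[1,99]).round())
            print(s)
    for name,a in(('L',(u<20)&(W[:,2]>235)),('R',(u>20)&(W[:,2]>235))):
        q=np.c_[u,v,W[:,2]][a]
        # RANSAC-free: keep points consistent with top plane slope tan24
        sg=1 if name=='R' else -1
        o=q[:,2]-sg*q[:,0]*np.tan(np.radians(24));hist,e=np.histogram(o,bins=np.arange(o.min(),o.max()+8,4));m0=e[hist.argmax()]+2
        t=q[np.abs(o-m0)<7]
        if len(t)>20:
            A=np.c_[t[:,:2],np.ones(len(t))];co=np.linalg.lstsq(A,t[:,2],rcond=None)[0]
            print(name,len(t),'plane',co.round(3),'rect',cv2.minAreaRect(t[:,:2].astype(np.float32)),'zrange',np.percentile(t[:,2],[1,99]).round())
```

```text
side
-90 n6 z [114. 135. 162.]
-60 n6 z [125. 144. 161.]
-40 n17 z [129. 272. 276.] hi n14 z [223. 272. 276.] v [425. 588.]
-30 n161 z [268. 276. 281.] hi n157 z [268. 276. 282.] v [399. 587.]
-20 n179 z [258. 273. 280.] hi n174 z [263. 273. 281.] v [400. 587.]
-10 n178 z [261. 268. 276.] hi n177 z [260. 268. 277.] v [402. 587.]
0 n253 z [181. 262. 270.] hi n184 z [256. 264. 271.] v [400. 585.]
10 n388 z [182. 210. 264.] hi n180 z [240. 259. 266.] v [399. 588.]
20 n419 z [183. 230. 260.] hi n262 z [218. 253. 263.] v [400. 585.]
30 n562 z [141. 184. 254.] hi n136 z [239. 250. 258.] v [403. 586.]
40 n114 z [150. 185. 191.]
50 n88 z [161. 186. 192.]
60 n116 z [116. 185. 191.]
70 n200 z [154. 186. 192.]
80 n206 z [146. 186. 192.]
90 n98 z [124. 186. 192.]
100 n57 z [145. 184. 188.]
110 n61 z [ 58. 183. 191.]
120 n58 z [ 51. 185. 245.]
130 n151 z [ 84. 248. 255.] hi n80 z [247. 252. 256.] v [431. 613.]
140 n198 z [ 61. 253. 260.] hi n111 z [253. 256. 262.] v [429. 609.]
150 n249 z [ 49. 184. 264.] hi n112 z [249. 260. 265.] v [429. 615.]
160 n267 z [ 40. 165. 269.] hi n119 z [260. 265. 26
[... 2675 characters left out ...]
267.] v [422. 506.]
210 n161 z [ 84. 224. 244.] hi n91 z [220. 233. 246.] v [422. 517.]
220 n163 z [ 63. 203. 222.] hi n32 z [215. 219. 224.] v [426. 520.]
230 n166 z [ 41. 181. 198.]
240 n163 z [ 35. 160. 178.]
250 n153 z [ 37. 142. 156.]
260 n146 z [ 33. 120. 135.]
270 n143 z [ 34.  97. 110.]
280 n133 z [36. 77. 89.]
290 n127 z [40. 54. 64.]
L 1027 plane [-4.18000e-01 -2.00000e-03  2.67313e+02] rect ((-7.022911071777344, 490.79083251953125), (193.40548706054688, 54.007469177246094), 89.96512603759766) zrange [256. 282.]
R 756 plane [4.45000e-01 7.00000e-03 1.89654e+02] rect ((163.71109008789062, 502.318359375), (66.78770446777344, 158.9908447265625), 0.14440907537937164) zrange [249. 281.]
```

```bash
cat > go.py <<'E'
# usage: python3 go.py x y z [yaw of tool y deg]: prints shift/turn in move units
import sys,numpy as np
from cell import *
from scipy.spatial.transform import Rotation as Ro
s=read_state();q=s['ee_rot'];R=Ro.from_quat(np.r_[q[1:],q[0]])
M=R.as_matrix()
def tgt(p,a):
    a=np.radians(a);y=np.array([np.cos(a),np.sin(a),0]);x=np.array([0,0,-1.]);T=np.c_[x,y,np.cross(x,y)]
    return (M.T@(np.array(p)-s['tcp_pos'])/200).round(3),((R.inv()*Ro.from_matrix(T)).as_rotvec(degrees=True)/360).round(4)
print('t %.2f'%s['time_s'],s['tcp_pos'].round(1),'F',s['ft_force'].round(2),'w %.0f'%s['gripper_width'],'q',s['joint_positions'].round(2))
print('tool y deg %.1f'%np.degrees(np.arctan2(M[1,1],M[0,1])),'x',M[:,0].round(3))
a=[float(i) for i in sys.argv[1:]]
if a: print(*tgt(a[:3],a[3]))
E
python3 go.py 200 -651 345 -84;python3 go.py 200 -651 345 96
```

```text
t 0.10 [ 177.9 -650.8  247.5] F [ 0.3  -0.08 -0.12] w 86 q [ 1.22  0.58  0.02  1.44 -0.01  1.13 -0.06]
tool y deg -74.7 x [-0.     0.001 -1.   ]
[-0.487  0.03  -0.106] [0.0258 0.     0.0002]
t 0.10 [ 177.9 -650.8  247.5] F [ 0.3  -0.08 -0.12] w 86 q [ 1.22  0.58  0.02  1.44 -0.01  1.13 -0.06]
tool y deg -74.7 x [-0.     0.001 -1.   ]
[-0.487  0.03  -0.106] [-4.742e-01 -4.000e-04  0.000e+00]
```

```bash
python3 -m handwheel '[{"x":-0.2,"jaw":0},{"x":-0.4,"jaw":0,"rx":0.01},{"x":-0.49,"jaw":0,"rx":0.026},{"x":-0.49,"jaw":0,"rx":0.026},{"x":-0.49,"jaw":0,"rx":0.026}]' 20; python3 go.py 480 -480 345 -84;python3 go.py 590 -200 345 -84
```

```text
t 0.10 [ 177.9 -650.8  247.5] F [ 0.3  -0.08 -0.12] w 86 q [ 1.22  0.58  0.02  1.44 -0.01  1.13 -0.06]
tool y deg -74.7 x [-0.     0.001 -1.   ]
[-0.487 -0.426 -1.682] [0.0258 0.     0.0002]
t 0.10 [ 177.9 -650.8  247.5] F [ 0.3  -0.08 -0.12] w 86 q [ 1.22  0.58  0.02  1.44 -0.01  1.13 -0.06]
tool y deg -74.7 x [-0.     0.001 -1.   ]
[-0.485 -1.631 -2.582] [0.0258 0.     0.0002]validation failed for argument at $[0]...
```

```bash
python3 -m handwheel '[{"x":-0.2,"y":0,"z":0,"rx":0,"ry":0,"rz":0,"jaw":0},{"x":-0.4,"y":0,"z":0,"rx":0.01,"ry":0,"rz":0,"jaw":0},{"x":-0.49,"y":0,"z":0,"rx":0.026,"ry":0,"rz":0,"jaw":0},{"x":-0.49,"y":0,"z":0,"rx":0.026,"ry":0,"rz":0,"jaw":0},{"x":-0.49,"y":0,"z":0,"rx":0.026,"ry":0,"rz":0,"jaw":0}]' 20; python3 go.py 480 -480 345 -84;python3 go.py 590 -200 345 -84
```

```text
time_s: 0.52
tcp_pos: [178.1, -651.4, 347.1]
ee_rot: [0.037, 0.706, 0.036, -0.706]
ft_force: [-0.1, -0.4, -0.2]
gripper_width: 25.6
t 0.52 [ 178.1 -651.4  347.1] F [-0.08 -0.42 -0.15] w 26 q [ 1.19  0.52  0.07  1.27 -0.04  1.35 -0.2 ]
tool y deg -84.0 x [ 0.    -0.002 -1.   ]
[ 0.01  -0.696 -1.59 ] [-0.0001 -0.     -0.0003]
t 0.52 [ 178.1 -651.4  347.1] F [-0.08 -0.42 -0.15] w 26 q [ 1.19  0.52  0.07  1.27 -0.04  1.35 -0.2 ]
tool y deg -84.0 x [ 0.    -0.002 -1.   ]
[ 0.008 -2.031 -2.282] [-0.0001 -0.     -0.0003]
```

```bash
python3 -m handwheel '[{"x":0,"y":-0.08,"z":-0.19,"rx":0,"ry":0,"rz":0,"jaw":0},{"x":0,"y":-0.16,"z":-0.38,"rx":0,"ry":0,"rz":0,"jaw":0},{"x":0,"y":-0.24,"z":-0.57,"rx":0,"ry":0,"rz":0,"jaw":0},{"x":0,"y":-0.32,"z":-0.76,"rx":0,"ry":0,"rz":0,"jaw":0},{"x":0,"y":-0.4,"z":-0.95,"rx":0,"ry":0,"rz":0,"jaw":0}]'; python3 -m handwheel '[{"x":0,"y":-0.08,"z":-0.13,"rx":0,"ry":0,"rz":0,"jaw":0},{"x":0,"y":-0.2,"z":-0.26,"rx":0,"ry":0,"rz":0,"jaw":0},{"x":0,"y":-0.35,"z":-0.4,"rx":0,"ry":0,"rz":0,"jaw":0},{"x":0,"y":-0.5,"z":-0.5,"rx":0,"ry":0,"rz":0,"jaw":0},{"x":0,"y":-0.65,"z":-0.6,"rx":0,"ry":0,"rz":0,"jaw":0}]'; python3 go.py 575 -200 345 -84
```

```text
time_s: 0.93
tcp_pos: [359.8, -550.2, 344.4]
ee_rot: [-0.036, -0.706, -0.038, 0.707]
ft_force: [-0.7, -1.5, 0.2]
gripper_width: 0.1
time_s: 1.35
tcp_pos: [465.2, -407.9, 344.2]
ee_rot: [-0.036, -0.705, -0.038, 0.707]
ft_force: [0.7, -0.2, -0.1]
gripper_width: 0.2
t 1.35 [ 465.2 -407.9  344.2] F [ 0.71 -0.23 -0.11] w 0 q [ 0.63  0.43  0.02  1.44 -0.01  1.28 -0.81]
tool y deg -83.9 x [-0.003  0.002 -1.   ]
[-0.003 -0.976 -0.655] [0.0002 0.0004 0.0004]
```

```bash
python3 -m handwheel '[{"x":0,"y":-0.17,"z":-0.12,"rx":0,"ry":0,"rz":0,"jaw":0},{"x":0,"y":-0.34,"z":-0.24,"rx":0,"ry":0,"rz":0,"jaw":0},{"x":0,"y":-0.51,"z":-0.36,"rx":0,"ry":0,"rz":0,"jaw":0},{"x":0,"y":-0.69,"z":-0.48,"rx":0,"ry":0,"rz":0,"jaw":0},{"x":0,"y":-0.85,"z":-0.55,"rx":0,"ry":0,"rz":0,"jaw":0}]';  python3 go.py 511 -30 345 -84
```

```text
time_s: 1.77
tcp_pos: [557.5, -226.6, 344.3]
ee_rot: [-0.037, -0.705, -0.038, 0.707]
ft_force: [1.2, -0.7, -0.1]
gripper_width: 0.1
t 1.77 [ 557.5 -226.6  344.3] F [ 1.25 -0.71 -0.14] w 0 q [ 0.33  0.4  -0.03  1.48  0.01  1.26 -1.17]
tool y deg -83.9 x [-0.002  0.002 -1.   ]
[-1.000e-03 -1.002e+00  1.270e-01] [0.0003 0.0003 0.0003]
```

```bash
python3 -m handwheel '[{"x":0,"y":-0.15,"z":0,"rx":0,"ry":0,"rz":0,"jaw":0},{"x":0,"y":-0.34,"z":0.03,"rx":0,"ry":0,"rz":0,"jaw":0},{"x":0,"y":-0.53,"z":0.06,"rx":0,"ry":0,"rz":0,"jaw":0},{"x":0,"y":-0.72,"z":0.1,"rx":0,"ry":0,"rz":0,"jaw":0},{"x":0,"y":-0.88,"z":0.12,"rx":0,"ry":0,"rz":0,"jaw":0}]';  python3 go.py 511 -30 345 -84
```

```text
time_s: 2.18
tcp_pos: [512.4, -54.6, 344.8]
ee_rot: [-0.037, -0.705, -0.038, 0.707]
ft_force: [0.8, 0.8, 0.9]
gripper_width: 0.3
t 2.18 [512.4 -54.6 344.8] F [0.82 0.76 0.9 ] w 0 q [ 0.08  0.26 -0.09  1.69  0.02  1.2  -1.48]
tool y deg -83.9 x [-0.003  0.001 -1.   ]
[-0.001 -0.123 -0.006] [0.0003 0.0005 0.0001]
```

```bash
python3 -m handwheel '[{"x":0,"y":-0.06,"z":0,"rx":0,"ry":0,"rz":0,"jaw":0},{"x":0,"y":-0.12,"z":-0.02,"rx":0,"ry":0,"rz":0,"jaw":0},{"x":0,"y":-0.12,"z":-0.03,"rx":0,"ry":0,"rz":0,"jaw":0},{"x":0,"y":-0.12,"z":-0.03,"rx":0,"ry":0,"rz":0,"jaw":0},{"x":0,"y":-0.12,"z":-0.03,"rx":0,"ry":0,"rz":0,"jaw":0}]';  python3 go.py 511 -30 252 -84
python3 - <<'E'
from cell import *
import cv2,numpy as np
a=[grab_frame(n)[0][:,:,::-1] for n in('wrist','side')]
cv2.imwrite('pics/w1.png',cv2.resize(np.hstack([a[0],a[1]]),(800,300)))
E
```

```text
time_s: 2.6
tcp_pos: [517.9, -34.0, 345.5]
ee_rot: [-0.036, -0.706, -0.036, 0.707]
ft_force: [-0.3, -0.1, 0.0]
gripper_width: -0.2
t 2.60 [517.9 -34.  345.5] F [-0.28 -0.09  0.02] w -0 q [ 0.05  0.27 -0.1   1.68  0.03  1.2  -1.52]
tool y deg -84.1 x [-0.001 -0.001 -1.   ]
[ 0.468 -0.024  0.031] [-0.0003  0.0002 -0.0001]
```

View pics/w1.png

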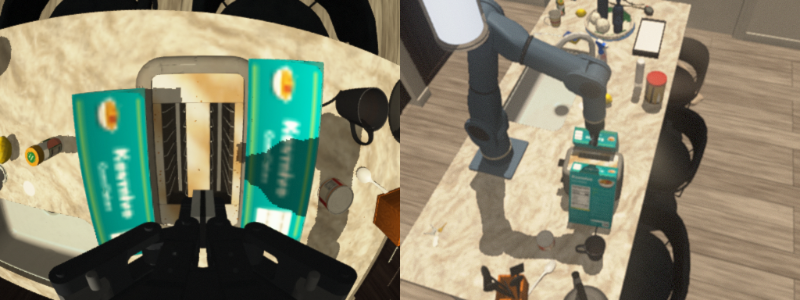

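The wrist view shows the shut fingers at (203,200), centred between the left packet's lip (x≈150) and the right one's (x≈245), so I'm going down.

```bash
python3 -m handwheel '[{"x":0.1,"y":-0.01,"z":0,"rx":0,"ry":0,"rz":0,"jaw":0},{"x":0.22,"y":-0.02,"z":0,"rx":0,"ry":0,"rz":0,"jaw":0},{"x":0.34,"y":-0.02,"z":0,"rx":0,"ry":0,"rz":0,"jaw":0},{"x":0.44,"y":-0.02,"z":0,"rx":0,"ry":0,"rz":0,"jaw":0},{"x":0.465,"y":-0.02,"z":0,"rx":0,"ry":0,"rz":0,"jaw":0}]';  python3 go.py 518 -30 252 -84
```

```text
time_s: 3.12
tcp_pos: [515.9, -29.8, 250.3]
ee_rot: [-0.036, -0.704, -0.036, 0.708]
ft_force: [0.2, -1.0, -0.2]
gripper_width: 0.4
t 3.12 [515.9 -29.8 250.3] F [ 0.23 -0.96 -0.21] w 0 q [ 0.04  0.34 -0.1   1.84  0.04  0.96 -1.55]
tool y deg -84.1 x [-0.005 -0.    -1.   ]
[-0.008  0.002 -0.01 ] [-0.0004  0.0008  0.    ]
```

```bash
python3 -m handwheel '[{"x":0,"y":0.02,"z":-0.01,"rx":0,"ry":0,"rz":0,"jaw":0},{"x":0,"y":0.04,"z":-0.02,"rx":0,"ry":0,"rz":0,"jaw":0},{"x":0,"y":0.06,"z":-0.03,"rx":0,"ry":0,"rz":0,"jaw":0},{"x":0,"y":0.08,"z":-0.04,"rx":0,"ry":0,"rz":0,"jaw":0},{"x":0,"y":0.1,"z":-0.04,"rx":0,"ry":0,"rz":0,"jaw":0}]'; python3 -m handwheel '[{"x":0,"y":0.015,"z":0,"rx":0,"ry":0,"rz":0,"jaw":0},{"x":0,"y":0.03,"z":0,"rx":0,"ry":0,"rz":0,"jaw":0},{"x":0,"y":0.045,"z":0,"rx":0,"ry":0,"rz":0,"jaw":0},{"x":0,"y":0.06,"z":0,"rx":0,"ry":0,"rz":0,"jaw":0},{"x":0,"y":0.075,"z":0,"rx":0,"ry":0,"rz":0,"jaw":0}]'; python3 go.py
```

```text
time_s: 3.53
tcp_pos: [528.5, -48.5, 254.2]
ee_rot: [0.036, 0.707, 0.036, -0.706]
ft_force: [0.5, 0.1, 0.5]
gripper_width: -0.1
time_s: 3.95
tcp_pos: [529.1, -62.9, 253.4]
ee_rot: [0.037, 0.706, 0.037, -0.706]
ft_force: [-0.2, -0.0, 0.5]
gripper_width: -0.1
t 3.95 [529.1 -62.9 253.4] F [-0.21 -0.03  0.47] w -0 q [ 0.1   0.36 -0.09  1.8   0.04  0.98 -1.48]
tool y deg -84.1 x [ 0.  0. -1.]
```

```bash
python3 -m handwheel '[{"x":0,"y":0.015,"z":0,"rx":0,"ry":0,"rz":0,"jaw":0},{"x":0,"y":0.03,"z":0,"rx":0,"ry":0,"rz":0,"jaw":0},{"x":0,"y":0.045,"z":0,"rx":0,"ry":0,"rz":0,"jaw":0},{"x":0,"y":0.06,"z":0,"rx":0,"ry":0,"rz":0,"jaw":0},{"x":0,"y":0.075,"z":0,"rx":0,"ry":0,"rz":0,"jaw":0}]'; python3 go.py
```

```text
time_s: 4.37
tcp_pos: [530.7, -77.9, 253.3]
ee_rot: [-0.037, -0.706, -0.037, 0.706]
ft_force: [0.3, -0.1, 0.6]
gripper_width: -0.0
t 4.37 [530.7 -77.9 253.3] F [ 0.28 -0.11  0.61] w -0 q [ 0.12  0.37 -0.09  1.79  0.04  0.98 -1.45]
tool y deg -84.1 x [-0. -0. -1.]
```

```bash
cat > lean.py <<'E'
from cell import *
from h import *
phi=np.radians(6);ev=np.array([np.cos(phi),np.sin(phi)]);eu=np.array([np.sin(phi),-np.cos(phi)])
for n,nm,sg in(('side','R',1),('top','L',-1)):
    p,d=grab_frame(n);c=calibration(n);W=cloud(p,d,c);m=teal(p)
    W=W[m&np.isfinite(W[...,2])];u=W[:,:2]@eu;v=W[:,:2]@ev
    k=(v>380)&(v<640)&(W[:,2]>60)&(W[:,2]<200)&(sg*(u-83)>50)&(sg*(u-83)<240);
    z=W[k,2];uu=sg*u[k]
    for _ in range(4):
        co=np.polyfit(z,uu,1);r=np.abs(uu-np.polyval(co,z));g=r<max(6,1.5*r.std());z,uu=z[g],uu[g]
    print(nm,'n',len(z),'lean deg %.1f'%np.degrees(np.arctan(-co[0])),'outer face u at z=0 %.0f'%(sg*co[1]),'z100 %.0f'%(sg*(co[0]*100+co[1])),'top z %.0f'%np.percentile(W[(sg*(u-83)>0)&(abs(v-500)<130)&(abs(u-83)<220),2],98))
E
python3 lean.py
```

```text
R n 1156 lean deg 20.3 outer face u at z=0 319 z100 282 top z 282Traceback (most recent call last):
  File "lean.py", line 10, in <module>
    co=np.polyfit(z,uu,1);r=np.abs(uu-np.polyval(co,z));g=r<max(6,1.5*r.std());z,uu=z[g],uu[g]
    raise TypeError("expected non-empty vector for x")
TypeError: expected non-empty vector for x
```

```bash
python3 -m handwheel '[{"x":0,"y":0.015,"z":0,"rx":0,"ry":0,"rz":0,"jaw":0},{"x":0,"y":0.03,"z":0,"rx":0,"ry":0,"rz":0,"jaw":0},{"x":0,"y":0.045,"z":0,"rx":0,"ry":0,"rz":0,"jaw":0},{"x":0,"y":0.06,"z":0,"rx":0,"ry":0,"rz":0,"jaw":0},{"x":0,"y":0.075,"z":0,"rx":0,"ry":0,"rz":0,"jaw":0}]'; python3 lean.py 2>/dev/null;  python3 -m handwheel '[{"x":0,"y":0.01,"z":0,"rx":0,"ry":0,"rz":0,"jaw":0},{"x":0,"y":0.02,"z":0,"rx":0,"ry":0,"rz":0,"jaw":0},{"x":0,"y":0.03,"z":0,"rx":0,"ry":0,"rz":0,"jaw":0},{"x":0,"y":0.04,"z":0,"rx":0,"ry":0,"rz":0,"jaw":0},{"x":0,"y":0.05,"z":0,"rx":0,"ry":0,"rz":0,"jaw":0}]'; python3 lean.py 2>/dev/null
```

```text
time_s: 4.88
tcp_pos: [532.2, -92.9, 253.3]
ee_rot: [-0.037, -0.706, -0.037, 0.706]
ft_force: [-0.4, 0.2, 0.2]
gripper_width: -0.1
R n 1088 lean deg 17.0 outer face u at z=0 318 z100 287 top z 284
time_s: 5.4
tcp_pos: [533.2, -102.7, 253.3]
ee_rot: [-0.037, -0.706, -0.037, 0.706]
ft_force: [0.3, -0.5, 0.4]
gripper_width: 0.2
R n 1016 lean deg 14.9 outer face u at z=0 317 z100 291 top z 284
```

At the balance point, with no sliding of the foot. A few mm more, slowly.

```bash
python3 -m handwheel '[{"x":0,"y":0.006,"z":0,"rx":0,"ry":0,"rz":0,"jaw":0},{"x":0,"y":0.012,"z":0,"rx":0,"ry":0,"rz":0,"jaw":0},{"x":0,"y":0.018,"z":0,"rx":0,"ry":0,"rz":0,"jaw":0},{"x":0,"y":0.024,"z":0,"rx":0,"ry":0,"rz":0,"jaw":0},{"x":0,"y":0.03,"z":0,"rx":0,"ry":0,"rz":0,"jaw":0}]'; python3 lean.py 2>/dev/null;  python3 -m handwheel '[{"x":0,"y":0.006,"z":0,"rx":0,"ry":0,"rz":0,"jaw":0},{"x":0,"y":0.012,"z":0,"rx":0,"ry":0,"rz":0,"jaw":0},{"x":0,"y":0.012,"z":0,"rx":0,"ry":0,"rz":0,"jaw":0},{"x":0,"y":0.012,"z":0,"rx":0,"ry":0,"rz":0,"jaw":0},{"x":0,"y":0.012,"z":0,"rx":0,"ry":0,"rz":0,"jaw":0}]'; python3 lean.py 2>/dev/null
```

```text
time_s: 5.92
tcp_pos: [533.9, -108.6, 253.3]
ee_rot: [0.037, 0.706, 0.037, -0.706]
ft_force: [-0.4, 1.0, 0.2]
gripper_width: -0.1
R n 104 lean deg -1.7 outer face u at z=0 319 z100 322 top z 286
time_s: 6.43
tcp_pos: [534.1, -110.8, 253.3]
ee_rot: [-0.037, -0.706, -0.037, 0.706]
ft_force: [0.3, 0.6, -0.2]
gripper_width: -0.2
R n 793 lean deg 7.0 outer face u at z=0 316 z100 303 top z 283
```

```bash
python3 -m handwheel '[{"x":0,"y":-0.05,"z":0.02,"rx":0,"ry":0,"rz":0,"jaw":0},{"x":0,"y":-0.15,"z":0.05,"rx":0,"ry":0,"rz":0,"jaw":0},{"x":0,"y":-0.25,"z":0.08,"rx":0,"ry":0,"rz":0,"jaw":0},{"x":0,"y":-0.35,"z":0.11,"rx":0,"ry":0,"rz":0,"jaw":0},{"x":0,"y":-0.42,"z":0.135,"rx":0,"ry":0,"rz":0,"jaw":0}]';   python3 -m handwheel '[{"x":0,"y":-0.02,"z":0,"rx":0,"ry":0,"rz":0,"jaw":0},{"x":0,"y":-0.04,"z":0,"rx":0,"ry":0,"rz":0,"jaw":0},{"x":0,"y":-0.06,"z":0,"rx":0,"ry":0,"rz":0,"jaw":0},{"x":0,"y":-0.08,"z":0,"rx":0,"ry":0,"rz":0,"jaw":0},{"x":0,"y":-0.1,"z":0,"rx":0,"ry":0,"rz":0,"jaw":0}]'; python3 lean.py 2>/dev/null; python3 go.py
python3 - <<'E'
from cell import *
import cv2,numpy as np
a=[grab_frame(n)[0][:,:,::-1] for n in('wrist','side','top')]
cv2.imwrite('pics/w2.png',cv2.resize(np.hstack(a),(800,200)))
E
```

```text
time_s: 6.95
tcp_pos: [497.5, -27.5, 253.3]
ee_rot: [-0.037, -0.706, -0.037, 0.706]
ft_force: [0.9, -0.5, 0.5]
gripper_width: 0.2
time_s: 7.37
tcp_pos: [496.7, -10.5, 253.2]
ee_rot: [0.036, 0.706, 0.036, -0.706]
ft_force: [-0.9, -0.0, -0.1]
gripper_width: 0.2
R n 170 lean deg -3.0 outer face u at z=0 316 z100 322 top z 284
t 7.47 [496.6  -9.9 253.2] F [-0.25 -0.41 -0.06] w -0 q [ 0.01  0.31 -0.11  1.89  0.04  0.95 -1.59]
tool y deg -84.1 x [-0.  0. -1.]
```

View pics/w2.png

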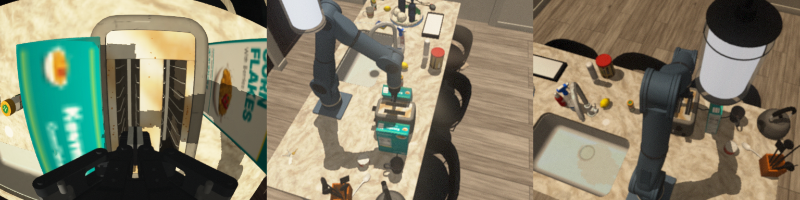

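The right packet is standing (wrist view, right edge), so now the left one. I'll read its lean from the slope of its top face in the side camera.

```bash
cat > leanl.py <<'E'
from cell import *
from h import *
phi=np.radians(6);ev=np.array([np.cos(phi),np.sin(phi)]);eu=np.array([np.sin(phi),-np.cos(phi)])
p,d=grab_frame('side');W=cloud(p,d,calibration('side'));W=W[teal(p)&np.isfinite(W[...,2])];u=W[:,:2]@eu;v=W[:,:2]@ev;z=W[:,2]
for nm,a in(('L',(u<60)&(u>-180)),('R',(u>110)&(u<340))):
    k=a&(v>380)&(v<640)&(z>225)&(z<295);uu,zz=u[k],z[k]
    if nm=='R': g=uu<np.percentile(uu,97);
    for _ in range(4):
        co=np.polyfit(uu,zz,1);r=np.abs(zz-np.polyval(co,uu));g=r<max(4,1.5*r.std());uu,zz=uu[g],zz[g]
    print(nm,len(uu),'top tilt %.1f'%np.degrees(np.arctan(co[0])),'u',np.percentile(uu,[2,98]).round(),'z',np.percentile(zz,[2,98]).round())
E
python3 leanl.py; python3 -m handwheel '[{"x":0,"y":-0.015,"z":0,"rx":0,"ry":0,"rz":0,"jaw":0},{"x":0,"y":-0.03,"z":0,"rx":0,"ry":0,"rz":0,"jaw":0},{"x":0,"y":-0.045,"z":0,"rx":0,"ry":0,"rz":0,"jaw":0},{"x":0,"y":-0.06,"z":0,"rx":0,"ry":0,"rz":0,"jaw":0},{"x":0,"y":-0.075,"z":0,"rx":0,"ry":0,"rz":0,"jaw":0}]'; python3 -m handwheel '[{"x":0,"y":-0.015,"z":0,"rx":0,"ry":0,"rz":0,"jaw":0},{"x":0,"y":-0.03,"z":0,"rx":0,"ry":0,"rz":0,"jaw":0},{"x":0,"y":-0.045,"z":0,"rx":0,"ry":0,"rz":0,"jaw":0},{"x":0,"y":-0.06,"z":0,"rx":0,"ry":0,"rz":0,"jaw":0},{"x":0,"y":-0.075,"z":0,"rx":0,"ry":0,"rz":0,"jaw":0}]'; python3 leanl.py
```

```text
L 284 top tilt -22.9 u [-22.  35.] z [249. 276.]
R 538 top tilt -0.5 u [232. 297.] z [271. 278.]
time_s: 8.08
tcp_pos: [494.9, 5.1, 253.3]
ee_rot: [0.037, 0.706, 0.037, -0.706]
ft_force: [-0.1, -0.1, -0.1]
gripper_width: 0.0
time_s: 8.5
tcp_pos: [493.4, 20.0, 253.3]
ee_rot: [0.037, 0.706, 0.037, -0.706]
ft_force: [-0.4, 0.1, -0.0]
gripper_width: -0.1
L 313 top tilt -20.2 u [-40.  18.] z [255. 280.]
R 726 top tilt -4.0 u [257. 323.] z [269. 279.]
```

```bash
python3 -m handwheel '[{"x":0,"y":-0.01,"z":0,"rx":0,"ry":0,"rz":0,"jaw":0},{"x":0,"y":-0.02,"z":0,"rx":0,"ry":0,"rz":0,"jaw":0},{"x":0,"y":-0.03,"z":0,"rx":0,"ry":0,"rz":0,"jaw":0},{"x":0,"y":-0.04,"z":0,"rx":0,"ry":0,"rz":0,"jaw":0},{"x":0,"y":-0.05,"z":0,"rx":0,"ry":0,"rz":0,"jaw":0}]'; python3 leanl.py;python3 -m handwheel '[{"x":0,"y":-0.01,"z":0,"rx":0,"ry":0,"rz":0,"jaw":0},{"x":0,"y":-0.02,"z":0,"rx":0,"ry":0,"rz":0,"jaw":0},{"x":0,"y":-0.03,"z":0,"rx":0,"ry":0,"rz":0,"jaw":0},{"x":0,"y":-0.04,"z":0,"rx":0,"ry":0,"rz":0,"jaw":0},{"x":0,"y":-0.05,"z":0,"rx":0,"ry":0,"rz":0,"jaw":0}]'; python3 leanl.py
```

```text
time_s: 8.97
tcp_pos: [492.3, 29.8, 253.3]
ee_rot: [0.037, 0.706, 0.037, -0.706]
ft_force: [0.8, 0.3, 0.6]
gripper_width: -0.3
L 306 top tilt -18.6 u [-52.   8.] z [258. 282.]
R 678 top tilt -3.6 u [250. 314.] z [269. 278.]
time_s: 9.43
tcp_pos: [491.3, 39.8, 253.3]
ee_rot: [-0.037, -0.706, -0.037, 0.706]
ft_force: [-0.4, 0.1, 0.2]
gripper_width: -0.0
L 303 top tilt -16.8 u [-62.  -3.] z [261. 282.]
R 697 top tilt -3.3 u [248. 317.] z [269. 278.]
```

```bash
python3 -m handwheel '[{"x":0,"y":-0.006,"z":0,"rx":0,"ry":0,"rz":0,"jaw":0},{"x":0,"y":-0.012,"z":0,"rx":0,"ry":0,"rz":0,"jaw":0},{"x":0,"y":-0.018,"z":0,"rx":0,"ry":0,"rz":0,"jaw":0},{"x":0,"y":-0.024,"z":0,"rx":0,"ry":0,"rz":0,"jaw":0},{"x":0,"y":-0.03,"z":0,"rx":0,"ry":0,"rz":0,"jaw":0}]'; python3 leanl.py;python3 -m handwheel '[{"x":0,"y":-0.005,"z":0,"rx":0,"ry":0,"rz":0,"jaw":0},{"x":0,"y":-0.01,"z":0,"rx":0,"ry":0,"rz":0,"jaw":0},{"x":0,"y":-0.015,"z":0,"rx":0,"ry":0,"rz":0,"jaw":0},{"x":0,"y":-0.015,"z":0,"rx":0,"ry":0,"rz":0,"jaw":0},{"x":0,"y":-0.015,"z":0,"rx":0,"ry":0,"rz":0,"jaw":0}]'; python3 leanl.py
```

```text
time_s: 9.9
tcp_pos: [490.7, 45.6, 253.3]
ee_rot: [-0.037, -0.706, -0.037, 0.706]
ft_force: [0.2, 0.0, 1.0]
gripper_width: 0.1
L 281 top tilt -10.8 u [-83. -22.] z [266. 281.]
R 650 top tilt -3.4 u [248. 315.] z [268. 277.]
time_s: 10.37
tcp_pos: [490.4, 48.5, 253.3]
ee_rot: [-0.037, -0.706, -0.037, 0.706]
ft_force: [0.4, -0.5, -0.7]
gripper_width: -0.1
L 154 top tilt 7.6 u [-179. -120.] z [270. 281.]
R 653 top tilt -2.5 u [249. 312.] z [269. 277.]
```

```bash
python3 -m handwheel '[{"x":0,"y":0.05,"z":0,"rx":0,"ry":0,"rz":0,"jaw":0},{"x":0,"y":0.12,"z":0,"rx":0,"ry":0,"rz":0,"jaw":0},{"x":0,"y":0.2,"z":0,"rx":0,"ry":0,"rz":0,"jaw":0},{"x":0,"y":0.3,"z":0,"rx":0,"ry":0,"rz":0,"jaw":0},{"x":0,"y":0.4,"z":0,"rx":0,"ry":0,"rz":0,"jaw":0}]';python3 -m handwheel '[{"x":-0.1,"y":0,"z":0,"rx":0,"ry":0,"rz":0,"jaw":0},{"x":-0.25,"y":0,"z":0,"rx":0,"ry":0,"rz":0,"jaw":0},{"x":-0.4,"y":0,"z":0,"rx":0,"ry":0,"rz":0,"jaw":0},{"x":-0.5,"y":0,"z":0,"rx":0,"ry":0,"rz":0,"jaw":0},{"x":-0.5,"y":0,"z":0,"rx":0,"ry":0,"rz":0,"jaw":0}]'; python3 -m handwheel '[{"x":0,"y":0,"z":0,"rx":0,"ry":0,"rz":0,"jaw":0},{"x":0,"y":0,"z":0,"rx":0,"ry":0,"rz":0,"jaw":0},{"x":0,"y":0,"z":0,"rx":0,"ry":0,"rz":0,"jaw":0},{"x":0,"y":0,"z":0,"rx":0,"ry":0,"rz":0,"jaw":0},{"x":0,"y":0,"z":0,"rx":0,"ry":0,"rz":0,"jaw":0}]'; python3 -m handwheel '[{"x":0,"y":0,"z":0,"rx":0,"ry":0,"rz":0,"jaw":0},{"x":0,"y":0,"z":0,"rx":0,"ry":0,"rz":0,"jaw":0},{"x":0,"y":0,"z":0,"rx":0,"ry":0,"rz":0,"jaw":0},{"x":0,"y":0,"z":0,"rx":0,"ry":0,"rz":0,"jaw":0},{"x":0,"y":0,"z":0,"rx":0,"ry":0,"rz":0,"jaw":0}]';python3 leanl.py;  python3 -m handwheel '[{"x":0,"y":0,"z":0,"rx":0,"ry":0,"rz":0,"jaw":0},{"x":0,"y":0,"z":0,"rx":0,"ry":0,"rz":0,"jaw":0},{"x":0,"y":0,"z":0,"rx":0,"ry":0,"rz":0,"jaw":0},{"x":0,"y":0,"z":0,"rx":0,"ry":0,"rz":0,"jaw":0},{"x":0,"y":0,"z":0,"rx":0,"ry":0,"rz":0,"jaw":0}]';  python3 -m handwheel '[{"x":0,"y":0,"z":0,"rx":0,"ry":0,"rz":0,"jaw":0},{"x":0,"y":0,"z":0,"rx":0,"ry":0,"rz":0,"jaw":0},{"x":0,"y":0,"z":0,"rx":0,"ry":0,"rz":0,"jaw":0},{"x":0,"y":0,"z":0,"rx":0,"ry":0,"rz":0,"jaw":0},{"x":0,"y":0,"z":0,"rx":0,"ry":0,"rz":0,"jaw":0}]'|tail -2;python3 leanl.py
python3 - <<'E'
from cell import *
import cv2,numpy as np
a=[grab_frame(n)[0][:,:,::-1] for n in('wrist','side')]
cv2.imwrite('pics/w3.png',cv2.resize(np.hstack(a),(800,300)))
E
```

```text
time_s: 10.83
tcp_pos: [498.6, -32.6, 253.3]
ee_rot: [0.037, 0.706, 0.037, -0.706]
ft_force: [0.3, -0.0, -1.0]
gripper_width: -0.2
time_s: 11.25
tcp_pos: [500.2, -32.1, 357.5]
ee_rot: [0.036, 0.709, 0.036, -0.704]
ft_force: [0.2, 0.6, -0.3]
gripper_width: -0.0
time_s: 11.67
tcp_pos: [498.4, -31.2, 352.5]
ee_rot: [-0.037, -0.706, -0.037, 0.707]
ft_force: [-0.1, 0.7, 0.1]
gripper_width: 0.0
time_s: 12.08
tcp_pos: [498.7, -31.1, 353.3]
ee_rot: [0.037, 0.706, 0.037, -0.706]
ft_force: [-0.4, -0.9, 0.2]
gripper_width: -0.0
L 215 top tilt 2.0 u [-152.  -89.] z [270. 278.]
R 589 top tilt -2.9 u [251. 314.] z [268. 277.]
time_s: 12.55
tcp_pos: [498.7, -31.1, 353.3]
ee_rot: [-0.037, -0.706, -0.037, 0.706]
ft_force: [0.7, 0.1, -1.3]
gripper_width: 0.0
ft_force: [0.5, -0.0, 0.1]
gripper_width: -0.1
L 205 top tilt 0.1 u [-145.  -83.] z [270. 277.]
R 602 top tilt -3.2 u [251. 315.] z [268. 277.]
```

View pics/w3.png

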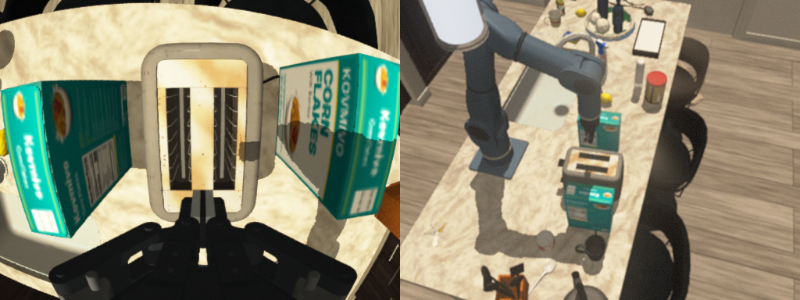

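The wrist view shows both packets standing clear of the toaster, with floor visible between. The right packet's top-face fit reads -3.2°, close to the limit of 3.4°. I'll check the inner faces from the wrist depth.

```bash
cat > wl.py <<'E'
from cell import *
from h import *
phi=np.radians(6);ev=np.array([np.cos(phi),np.sin(phi)]);eu=np.array([np.sin(phi),-np.cos(phi)])
c=calibration('wrist');p,d=grab_frame('wrist')
y,x=np.mgrid[:384,:512];a=(x-c['cx']);b=(y-c['cy'])*c['fx']/c['fy'];r=np.hypot(a,b)+1e-9;t=r/c['fx']
P=np.stack([np.tan(t)*a/r*d,np.tan(t)*b/r*d,d],-1);W=P@c['T'][:3,:3].T+c['T'][:3,3]
W=W[(d>0)&(t<1.4)];u=W[:,:2]@eu;v=W[:,:2]@ev;z=W[:,2]
f=(abs(z)<25);print('floor z',np.median(z[f]).round(1),'toaster top',np.median(z[(abs(u-83)<60)&(abs(v-540)<60)&(abs(z-187)<15)]).round(1))
for nm,lo,hi in(('L',-115,-40),('R',205,280)):
    k=(u>lo)&(u<hi)&(z>50)&(z<255)&(v>440)&(v<580);A=np.c_[z[k],v[k],np.ones(k.sum())];uu=u[k]
    for _ in range(6):
        co=np.linalg.lstsq(A,uu,rcond=None)[0];r=abs(uu-A@co);g=r<max(3,2*np.median(r));A,uu=A[g],uu[g]
    print(nm,len(uu),'inner face lean (du/dz) deg %.2f'%np.degrees(np.arctan(co[0])),'du/dv %.3f'%co[1],'u at z0,v500 %.0f'%(co[2]+500*co[1]),'res %.1f'%r[g].std())
    k=(abs(z-274)<14)&(u>lo-100*(nm=='L'))&(u<hi+100*(nm=='R'))&(v>380)&(v<640);A=np.c_[u[k],v[k],np.ones(k.sum())];zz=z[k]
    if k.sum()>30:
      for _ in range(6):
        co=np.linalg.lstsq(A,zz,rcond=None)[0];r=abs(zz-A@co);g=r<max(2,2*np.median(r));A,zz=A[g],zz[g]
      print('  top n',len(zz),'tilt deg',np.degrees(np.arctan(co[:2])).round(2),'z',np.percentile(zz,[5,50,95]).round(),'rect',cv2.minAreaRect(A[:,:2].astype(np.float32)))
E
python3 wl.py
```

```text
floor z -0.8 toaster top 187.6
L 9054 inner face lean (du/dz) deg 0.84 du/dv -0.007 u at z0,v500 -75 res 0.3
  top n 9782 tilt deg [-1.35 -0.06] z [273. 275. 276.] rect ((-106.46800231933594, 492.513671875), (72.11013793945312, 189.78123474121094), 0.18721835315227509)
R 9328 inner face lean (du/dz) deg -0.01 du/dv -0.004 u at z0,v500 241 res 0.3
  top n 10210 tilt deg [ 1.05 -0.05] z [273. 274. 275.] rect ((275.7518615722656, 521.02587890625), (71.32711029052734, 189.3769989013672), 0.14974315464496613)
```

```bash
for i in 1 2; do python3 -m handwheel '[{"x":0,"y":0,"z":0,"rx":0,"ry":0,"rz":0,"jaw":0},{"x":0,"y":0,"z":0,"rx":0,"ry":0,"rz":0,"jaw":0},{"x":0,"y":0,"z":0,"rx":0,"ry":0,"rz":0,"jaw":0},{"x":0,"y":0,"z":0,"rx":0,"ry":0,"rz":0,"jaw":0},{"x":0,"y":0,"z":0,"rx":0,"ry":0,"rz":0,"jaw":0}]'|head -1; python3 wl.py|grep inner; done; python3 -c "
from cell import *
print(sign_off())"
```

```text
time_s: 13.58
L 9651 inner face lean (du/dz) deg -0.78 du/dv -0.007 u at z0,v500 -75 res 0.3
R 9337 inner face lean (du/dz) deg -0.01 du/dv -0.003 u at z0,v500 241 res 0.3
time_s: 14.05
L 9622 inner face lean (du/dz) deg -0.71 du/dv -0.007 u at z0,v500 -75 res 0.3
R 9333 inner face lean (du/dz) deg -0.01 du/dv -0.003 u at z0,v500 241 res 0.3
the job is handed in; nothing more can be done
None
```

Both packets are back upright on their own feet. I pushed each overhanging lip outward with the shut fingers until the packet passed its balance point and fell onto its base. I handed the job in at about 14 s of the 64 s allowed; no verdict was reported.

- **Lean:** the last wrist-depth check gave the right packet 0.0° and the left 0.7°, against a limit of 3.4°.
- **Position:** both feet are within about 3 mm of where they started, so each packet stands roughly 70 mm clear of the toaster.
- **Forces:** readings at the end of each move stayed near sensor noise, about 1–2 N. I did not see forces within a move.

- **Left packet not fully confirmed at rest:** its lean read +0.8°, then -0.8° and -0.7° over the last three looks. It was dying out, but I saw only one near-steady interval before handing in.
- **Disagreeing check:** the side camera's top-face fit gave the right packet a tilt of about -3°. I discounted it, because the wrist fit of its inner face gave 0.0° and of its top about 1°.
- **Loose objects not re-measured:** I did not measure the spice jar, mug, lemon and tin again. The fingers stayed above them and only the packets were touched.

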